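# Clamp a bridge blank with a wing nut between guide pins

### The job

Slide the forked clamp strap fully home against its stud so that its prongs lie over the dark bridge blank, then tighten the wing nut clockwise, in short strokes between the two guide pins, until the strap grips the blank firmly but not over-tight. Do not bang or bend the guide pins, leave the blank in its tray and the things around the jig where they are, and let go of everything at the end.

Things in the scene. Friction and masses are not known exactly. Their poses are not given: they have to be found in the camera images.
- jig: Plywood jig screwed to the bench, base 240 x 190 x 18 mm. Origin on the bench under the stud axis; x along the strap's travel, towards the blank; z up. A wooden slide bed (46 wide, top 38 mm up) runs from x = -120 to -15 mm; side rails (inner faces y = +-26, top 46 mm up) from x = -120 to -35. A tray with 12 mm high fences holds the blank at x = 21 to 69 mm.
- pins: Two upright steel guide pins, 8 mm thick, at jig x = 0, y = +-30 mm, reaching 95 mm above the bench. Same origin and axes as the jig. They limit the swing of fingers around the nut: there is room while the closing line is within 50 degrees of the jig's x axis. A push over 15 N bends them.
- wingnut: Steel wing nut on the stud. Origin on the stud axis at its underside; z up; x along the wings. Flange 26 mm across, 4 mm thick; on it two flat upright wings, 42 mm tip to tip (flat ends), 12 mm thick (along y), from 4 to 36 mm above the origin. Pinch it across the 12 mm faces or the 42 mm tips: a grasp can be renewed every quarter turn.
- nut_top (a point): Centre of the wing nut's top, 36 mm above its underside; axes as the nut. Clockwise tightens, lowers it 2.4 mm per turn; it stays where left. It starts 0.4 to 2 mm above the strap, turning freely (0.03 N m). Once it bears, load rises 26 N and moment 0.25 N m per rad: 0.6 to 1.5 rad past first contact (0.2 to 0.4 N m while turning, less or reversed at rest) is firmly tight; 2.2 rad spoils the blank.
- strap: Loose aluminium forked strap, 133 x 48 x 12 mm, on the slide bed (top face 50 mm above the bench). Origin at the closed end of its slot, underside; x along the prongs, which end at x = +50 mm in rounded noses; z up. Slot 13 mm wide, stud 9 mm thick. It starts drawn back, origin at jig x = -28 to -42 mm; home, the slot's end meets the stud: origin at jig x = -4.5 mm.
- knob_top (a point): Centre of the top of the strap's upright black knob, 22 mm in diameter, 28 mm tall, at x = -69 mm, 40 mm above the strap's underside; axes as the strap. The strap slides with a few N.
- blank: Loose dark wooden guitar bridge blank, 46 x 142 x 20 mm, lying in the jig's tray. Origin at the centre of its underside, 18 mm above the bench; its top is level with the slide bed.
- spray: Bystander: small white spray bottle, 44 mm in diameter, 130 mm tall, standing left of the jig. Origin at the centre of its underside.
- driver: Bystander: screwdriver with an orange handle, 190 mm long, lying to the right of the jig. Origin under its middle.
- jar: Bystander: glass jar with a metal lid, 52 mm in diameter, 60 mm tall, to the right of the jig towards its far end. Origin at the centre of its underside.

How it is judged:
On the way, in this order (a step that is already met when the one before it is completed fails the run):
1. the strap is slid fully home against the stud, the nut still off it (x of strap in the frame of jig between -0.0085 and -0.0015 m and angle between the x axis of strap and the x axis of jig, either way round below 0.09 rad and contact force between wingnut and strap below 1 N), for 0.2 s.
2. the wing nut is tightened on the strap, which grips the blank (x of strap in the frame of jig between -0.0085 and -0.0015 m and angle between the x axis of strap and the x axis of jig, either way round below 0.09 rad and contact force between wingnut and strap between 13 and 45 N and contact force between strap and blank above 3 N), for 0.2 s.
At the end, for the whole second after the job is handed in: The strap is home (slot end within about 4 mm of the stud, strap within 5 degrees of the jig's direction), the blank lies in its tray, and the released wing nut bears on the strap with 13 to 45 N, the strap on the blank with at least 3 N; all at rest (all of step 2 and x of blank in the frame of jig between 0.042 and 0.048 m and z of blank in the frame of jig below 0.02 m and linear speed of strap below 0.01 m/s); the robot touches nothing.
It fails at once if the nut is over-tightened (over 60 N on the strap) (contact force between wingnut and strap above 60 N).
It fails at once if a guide pin is pushed with more than 15 N by the robot (contact force between pins and the fingers above 15 N or contact force between pins and the arm above 15 N).
It fails at once if a bystander is moved by more than 20 mm (distance of any of spray, driver, jar from where it was at the start of the episode above 0.02 m).
It also fails if it takes over 72 s, if anything falls off the work surface, if the arm or the gripper's body presses on something with over 40 N, if the wrist force passes 120 N, or if a joint passes its speed limit or range.

### The arm

A 7-joint arm with a two-finger parallel gripper is mounted at the origin on the work surface. World frame = base frame: x ahead of the robot, y to its left, z up, the work surface at z = 0. Lengths are in m, angles in rad, forces in N, time in s.
With the tool pointing down it reaches from about 0.4 to 0.9 m from the base axis. Payload 5.5 kg.
Tool frame: the origin (TCP) lies midway between the tips of the shut fingers; the grasp point (between the pads) lies 19 mm behind it (arm.grasp_offset is the distance from the TCP to the grasp point, in m); z points along the fingers, y is the line along which they close (so a half turn about z gives the same grasp; the last joint's range is limited). The gripper opens to 92 mm and grips with 3 to 60 N. Pads are 19 mm wide; open, the fingers measure 130 mm over their backs; the gripper's body (75 mm by 190 mm) begins 47 mm behind the grasp point.
Start: joints at [-0.907, 0.501, -0.427, 1.55, 0.221, 1.138, -0.21], TCP at [0.254, 0.599, 0.227] pointing down, gripper open.
Joint ranges: [-2.88, 2.88], [-0.31, 2.03], [-1.54, 1.56], [0.2, 2.42], [-1.41, 4.55], [0.19, 2.02], [-2.57, 2.57]. Speed limits (rad/s): [2.57, 2.57, 3.14, 3.14, 3.14, 3.14, 3.14].

### API

Orientations are given as a unit quaternion [w, x, y, z].
In Python, from plant import arm, cams gives the robot as it stands. The module is installed in compiled form; this text tells all that it offers.
- The arm moves only by the tool send_rows, never from a script. Its argument "series" is a list of rows, each an object of numbers: "claw": the opening, from -1 (shut) to 1 (fully open); "tx", "ty", "tz": the shift along the tool's x, y, z in m; "twist": the turn about the tool's z in rad. A call has 1 to 12 rows; each row shifts and turns the commanded pose from where the row before left it, along the tool's axes as they then stand; what a row does not reach is not made up. A row lasts 1/12 s, in which the tool goes at most 41.7 mm and 7.16 degrees, less where a joint would pass 70% of its speed; a pose out of reach is approached as far as the arm can. A call is refused whole if a number of a shift passes 0.0417 or a number of a turn 0.125, either way. A call with a gripper value outside its range is refused whole. The fingers move at their own pace and stop on an object; "force" is the grip in N (left out, the last holds). Time passes only in rows, so rows that do not move let the fingers close. It gives the time, the measured TCP pose, the force, the opening and the grip force at its end, in the units of the state.
- arm.observe(): the state, without advancing time (a new reading comes with each control period).
- cams.camera(name): name is "scene" or "top"; returns the picture (384x512x3 uint8, red, green, blue); there is no depth.
- cams.get_calibration(name): a dict with "K" (3x3 intrinsics, pixels), "pose" (4x4, takes a point from camera to world coordinates). Camera axes: x right, y down, z forward; pixel columns grow to the right and rows downward; lengths in m; the calibration is good to about 2 mm. A picture is of the moment at which its call begins. get_calibration takes no time and is no camera call.
- arm.finish_job(): hands the job in; it is judged then, once.
Trained networks look in the newest picture that a camera, given by its name, has taken for a name from the list of things; names that differ only in an ending like _2 or _b are one class to them, and where a whole thing is asked for, a point or a joint stands for the part that bears it (a point fixed in the world has none). Each returns a list of dicts, best first, with "score" (0 to 1); they miss things now and then, are a little off and sometimes report something else, mostly with a low value. They report only what shows in the picture. A call takes as long as a camera call.
- cams.recognise(camera, label): "position" ([column, row] in pixels, amid what is visible of it).
- cams.spot_point(camera, label): "position" ([column, row] in pixels: a listed point, or the origin of a listed thing).
The state is a dict: "t": time; "qpos": joint angles; "qd": joint speeds; "joint_torque": joint torques, N m; "tcp_pos": TCP position; "tcp_rot": TCP orientation; "ft_force": force on the tool from outside, world axes, zero at the start; "moment": the same for the moment, N m; "width": opening from 0.0 (shut) to 1.0 (fully open); "gripper_force": force on a finger pad.
Only numpy, scipy, OpenCV 4.12 (cv2) and the standard library are available. Lean on these libraries where they do the work, as an engineer would, in place of code of your own. Each camera call takes 0.05 s, during which the arm holds its last target. There are 200 camera calls.

## Working session

There is one attempt and no reset: what is moved stays moved. The work goes in short steps, Python scripts to look and compute and a tool call to move; the robot and the scene stay as the last step left them, time stands still between calls to the robot, and variables do not carry over. Pictures are saved under pics/ and viewed, at most 10 in all, crops included, and the job is handed in when it is done.

Besides the shell and the picture viewer there is one more tool, called after "Emit:" by a JSON object that holds its "api" and its "payload". send_rows: Moves the arm, as the interface text tells. Its arguments: {"type":"object","properties":{"series":{"type":"array","items":{"type":"object","properties":{"claw":{"type":"number"},"tx":{"type":"number"},"ty":{"type":"number"},"tz":{"type":"number"},"twist":{"type":"number"}}}},"force":{"type":"number"}},"required":["series"]}

```bash
mkdir -p pics
cat > h.py <<'E'
import numpy as np, cv2
from plant import arm, cams
from scipy.spatial.transform import Rotation as R
def ray(c,uv):
    k=cams.get_calibration(c);K=np.array(k["K"]);P=np.array(k["pose"])
    d=P[:3,:3]@np.linalg.inv(K)@np.array([uv[0],uv[1],1.]);return P[:3,3],d
def atz(c,uv,z):
    o,d=ray(c,uv);return o+d*(z-o[2])/d[2]
def proj(c,p):
    k=cams.get_calibration(c);K=np.array(k["K"]);P=np.linalg.inv(np.array(k["pose"]))
    q=K@(P[:3,:3]@np.array(p)+P[:3,3]);return q[:2]/q[2]
def tri(uv1,uv2):
    A=[];b=[]
    for c,u in (("scene",uv1),("top",uv2)):
        o,d=ray(c,u);d=d/np.linalg.norm(d);M=np.eye(3)-np.outer(d,d);A.append(M);b.append(M@o)
    return np.linalg.lstsq(np.vstack(A),np.hstack(b),rcond=None)[0]
def st():
    s=arm.observe();r=R.from_quat(np.roll(s["tcp_rot"],-1)).as_matrix()
    print("t",s["t"],"tcp",np.round(s["tcp_pos"],4),"w",round(s["width"],3),"gf",s["gripper_force"],"F",np.round(s["ft_force"],2),"M",np.round(s["moment"],3));return s,r
E
python3 - <<'E'
from h import *
s,r=st();print(r.round(3))
for c in("scene","top"):
    im=cams.camera(c);cv2.imwrite(f"pics/{c}0.png",im[:,:,::-1])
    print(c,np.round(cams.get_calibration(c)["pose"],3).tolist())
    for l,z in(("jig",0),("pins",0),("wingnut",.054),("nut_top",.09),("strap",.038),("knob_top",.078),("blank",.018),("spray",0),("driver",0),("jar",0)):
        for d in cams.spot_point(c,l)[:2]: print(l,round(d["score"],2),np.round(d["position"],1),atz(c,d["position"],z).round(4))
E
```

```text
t 0.0 tcp [0.2534 0.5978 0.2257] w 0.999 gf 0.0 F [-0.87  0.85  0.01] M [-0.05   0.018  0.043]
[[-0.921  0.39  -0.001]
 [ 0.39   0.921 -0.002]
 [ 0.    -0.002 -1.   ]]
scene [[0.322, 0.773, -0.546, 1.134], [0.947, -0.257, 0.195, -0.148], [0.011, -0.58, -0.815, 0.846], [0.0, 0.0, 0.0, 1.0]]
jig 0.75 [216.9 208.8] [ 0.5856 -0.0505  0.    ]
pins 0.49 [219.9 209.6] [ 0.5901 -0.0443  0.    ]
wingnut 0.52 [214.4 197.4] [ 0.5885 -0.0537  0.054 ]
strap 0.85 [206.5 190.2] [ 0.5513 -0.0641  0.038 ]
knob_top 0.67 [187.3 163.8] [ 0.4909 -0.0917  0.078 ]
knob_top 0.67 [220.2 209.7] [ 0.6408 -0.0533  0.078 ]
blank 0.64 [230.9 215.5] [ 0.6258 -0.0265  0.018 ]
spray 0.7 [281.1 176.7] [0.5428 0.1325 0.    ]
driver 0.82 [137.  232.7] [ 0.5909 -0.2449  0.    ]
jar 0.79 [181.8 288.2] [ 0.7574 -0.1768  0.    ]
top [[-0.021, -0.995, 0.1, 0.519], [-1.0, 0.019, -0.02, 0.038], [0.018, -0.1, -0.995, 1.005], [0.0, 0.0, 0.0, 1.0]]
jig 0.62 [273.8 203.1] [ 0.5904 -0.0396  0.    ]
pins 0.42 [274.2 205.3] [ 0.5848 -0.0405  0.    ]
wingnut 0.49 [283.4 203.5] [ 0.5852 -0.0585  0.054 ]
nut_top 0.74 [300.3 249.4] [ 0.4771 -0.0904  0.09  ]
nut_top 0.5 [280.3 203.1] [ 0.5837 -0.0477  0.09  ]
strap 0.7 [288.5 216.8] [ 0.5537 -0.0715  0.038 ]
knob_top 0.83 [299.9 249.9] [ 0.4754 -0.0911  0.078 ]
blank 0.62 [270.5 190.5] [ 0.6208 -0.0308  0.018 ]
spray 0.79 [206.2 222.5] [0.5449 0.1315 0.    ]
driver 0.92 [354.9 204. ] [ 0.5841 -0.2458  0.    ]
jar 0.66 [324.6 139.5] [ 0.7522 -0.1751  0.    ]
```

Run:
```python
import cv2,numpy as np
a=cv2.imread("pics/top0.png")[130:300,180:400];b=cv2.imread("pics/scene0.png")[90:310,90:330]
a=cv2.resize(a,None,fx=3.4,fy=3.4,interpolation=3);b=cv2.resize(b,None,fx=2.7,fy=2.7,interpolation=3)
cv2.imwrite("pics/a.png",a);cv2.imwrite("pics/b.png",b)
```

```text
(no output)
```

View pics/a.png

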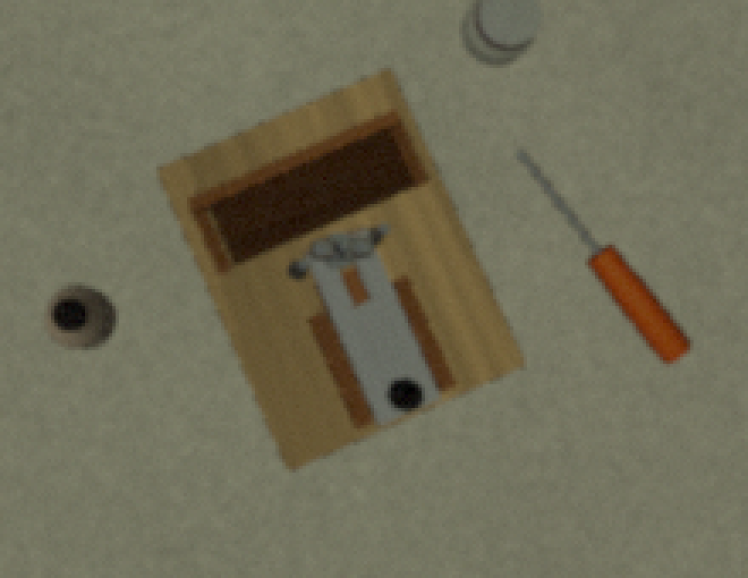

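View pics/b.png

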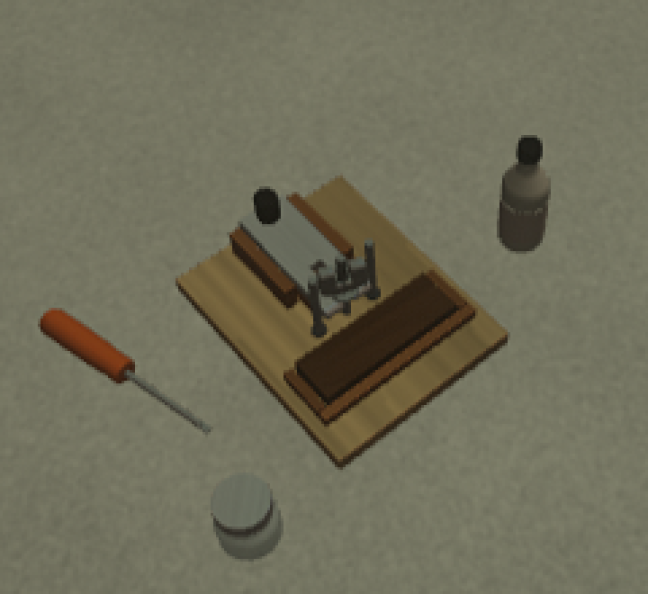

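The top view shows the jig turned about 25° to the left, with its x axis pointing up-left in the picture. The knob is at crop (405,395) and the nut at (345,245), between the pins at (298,270) and (380,235). The spray bottle is to the left; the driver and jar are to the right. Next I'll zoom in on the nut.

Run:
```python
import cv2,numpy as np
a=cv2.imread("pics/top0.png")[180:230,255:305];b=cv2.imread("pics/scene0.png")[170:220,190:240]
f=lambda i:cv2.convertScaleAbs(cv2.resize(i,(390,390),interpolation=cv2.INTER_CUBIC),alpha=1.8)
cv2.imwrite("pics/c.png",np.hstack([f(a),f(b)]))
```

```text
(no output)
```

View pics/c.png

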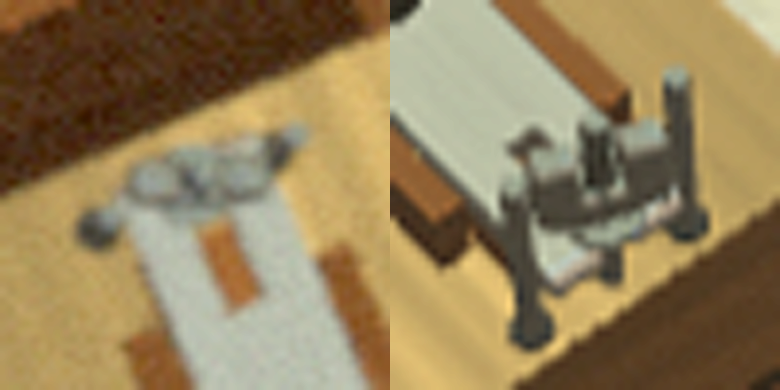

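Run:
```python
from h import *
T=lambda u,v:(255+u/7.8,180+v/7.8); S=lambda u,v:(190+(u-390)/7.8,170+v/7.8)
ptL,ptR=atz("scene",S(677,78),.095),atz("scene",S(513,190),.095)
pbL,pbR=atz("scene",S(688,222),.018),atz("scene",S(530,332),.018)
ttL,ttR=atz("top",T(127,198),.095),atz("top",T(297,132),.095)
for n,(a,b) in dict(scenetop=(ptL,ptR),scenebase=(pbL,pbR),toptop=(ttL,ttR)).items():
    d=a-b;print(n,((a+b)/2).round(4),np.linalg.norm(d).round(4),np.degrees(np.arctan2(d[1],d[0]))-90)
for c,p,q in(("top",T(150,178),T(255,165)),("scene",S(545,160),S(645,133))):
    a,b=atz(c,p,.088),atz(c,q,.088);d=a-b;print(c,((a+b)/2).round(4),np.linalg.norm(d),np.degrees(np.arctan2(d[1],d[0])))
# jig base corners from top view, z=.018
C=[(160,168),(388,70),(523,362),(291,470)]
P=[atz("top",(180+u/3.4,130+v/3.4),.018) for u,v in C]
for i in range(4):
    d=P[(i+1)%4]-P[i];print("edge",np.linalg.norm(d[:2]).round(4),np.degrees(np.arctan2(d[1],d[0])).round(2))
C=[(341,177),(508,338),(341,464),(178,282)]
P=[atz("scene",(90+u/2.7,90+v/2.7),.018) for u,v in C]
for i in range(4):
    d=P[(i+1)%4]-P[i];print("edge",np.linalg.norm(d[:2]).round(4),np.degrees(np.arctan2(d[1],d[0])).round(2))
kn=[]
for c,l in(("scene","knob_top"),("top","knob_top")):
  for d in cams.recognise(c,l)[:2]:print(c,d)
print(tri((187.3,163.8),(299.9,249.9)))
```

```text
scenetop [ 0.5911 -0.0468  0.095 ] 0.0601 23.02041349924707
scenebase [ 0.589  -0.0471  0.018 ] 0.0616 22.580981277912144
toptop [ 0.5878 -0.0517  0.095 ] 0.0539 20.060402907719777
top [ 0.5864 -0.0495  0.088 ] 0.031422765446911576 95.94495502484031
scene [ 0.5905 -0.0474  0.088 ] 0.029943445289009173 -89.6340790454155
edge 0.1839 -67.57
edge 0.2357 -157.15
edge 0.1858 113.33
edge 0.2386 22.38
edge 0.2396 21.66
edge 0.1844 -67.71
edge 0.2373 -157.61
edge 0.1874 113.0
scene {'position': [196.8, 180.6], 'score': 0.83}
scene {'position': [216.6, 191.1], 'score': 0.49}
top {'position': [289.7, 231.9], 'score': 0.82}
[ 0.47500157 -0.09194273  0.05973164]
```

```bash
cat >> h.py <<'E'
Y=np.radians(22.6);S0=np.array([.589,-.048])
def J(x,y,z): c,s=np.cos(Y),np.sin(Y);return np.array([S0[0]+c*x-s*y,S0[1]+s*x+c*y,z])
def toJ(p):
    c,s=np.cos(Y),np.sin(Y);d=np.array(p)[:2]-S0;return np.array([c*d[0]+s*d[1],-s*d[0]+c*d[1],p[2]])
def plan(target,yaw):  # yaw: desired world angle (deg) of tool y, mod 180
    s,r=st();a=np.degrees(np.arctan2(r[1,1],r[0,1]));tw=-((yaw-a+90)%180-90)
    print("q",np.round(s["qpos"],3),"toolyaw",round(a,2),"jigpos",toJ(s["tcp_pos"]).round(4),"shift(tool)",(r.T@(np.array(target)-s["tcp_pos"])).round(4),"twist",np.radians(tw).round(4))
E
python3 - <<'E'
from h import *
for x in(-.111,-.104,-.097):
    for c in("scene","top"): print(x,c,proj(c,J(x,0,.078)).round(1),proj(c,J(x,0,.05)).round(1))
# slot end at strap top seen in both: open slot start
T=lambda u,v:(255+u/7.8,180+v/7.8); S=lambda u,v:(190+(u-390)/7.8,170+v/7.8)
print(toJ(atz("top",T(237,308),.05)),toJ(atz("top",T(237,308),.038)),toJ(atz("scene",S(528,140),.05)))
print(toJ(atz("top",(299.1,246.2),.078)),toJ(atz("scene",(188.1,162.2),.078)))
plan(J(-.108,0,.12),112.6)
E
```

```text
-0.111 scene [187.3 162.3] [188.7 169.6]
-0.111 top [299.6 245.1] [297.9 244.7]
-0.104 scene [189.  164.1] [190.4 171.3]
-0.104 top [298.3 242.3] [296.7 242. ]
-0.097 scene [190.8 165.8] [192.1 173.1]
-0.097 top [297.1 239.5] [295.5 239.3]
[-0.04435626  0.00274748  0.05      ] [-0.04451789  0.00144447  0.038     ] [-0.0368483   0.00125273  0.05      ]
[-0.11296275  0.00207046  0.078     ] [-0.11005287  0.00171012  0.078     ]
t 1.2 tcp [0.2536 0.5985 0.2267] w 1.002 gf 0.0 F [ 0.74  0.59 -0.35] M [ 0.006 -0.051 -0.074]
q [-0.907  0.501 -0.427  1.55   0.221  1.138 -0.21 ] toolyaw 67.04 jigpos [-0.0612  0.7258  0.2267] shift(tool) [-0.4855 -0.5415  0.1067] twist -0.7952
```

Emit:
{"api": "send_rows", "payload": {"series": [{"tx":-0.0243,"ty":-0.0271,"claw":0.1},{"tx":-0.0243,"ty":-0.0271,"claw":0.1},{"tx":-0.0243,"ty":-0.0271,"claw":0.1},{"tx":-0.0243,"ty":-0.0271,"claw":0.1},{"tx":-0.0243,"ty":-0.0271,"claw":0.1},{"tx":-0.0243,"ty":-0.0271,"claw":0.1},{"tx":-0.0243,"ty":-0.0271,"claw":0.1},{"tx":-0.0243,"ty":-0.0271,"claw":0.1},{"tx":-0.0243,"ty":-0.0271,"claw":0.1},{"tx":-0.0243,"ty":-0.0271,"claw":0.1}], "force": 20}}

```text
validation failed for argument at $.se...
```

Emit:
{"api": "send_rows", "payload": {"series": [{"tx":-0.0243,"ty":-0.0271,"claw":0.1},{"tx":-0.0243,"ty":-0.0271,"claw":0.1},{"tx":-0.0243,"ty":-0.0271,"claw":0.1},{"tx":-0.0243,"ty":-0.0271,"claw":0.1},{"tx":-0.0243,"ty":-0.0271,"claw":0.1},{"tx":-0.0243,"ty":-0.0271,"claw":0.1},{"tx":-0.0243,"ty":-0.0271,"claw":0.1},{"tx":-0.0243,"ty":-0.0271,"claw":0.1},{"tx":-0.0243,"ty":-0.0271,"claw":0.1},{"tx":-0.0243,"ty":-0.0271,"claw":0.1}]}}

```text
validation failed for argument at $.se...
```

Emit:
{"api": "send_rows", "payload": {"series": [{"twist":-0.1136,"claw":0.1},{"twist":-0.1136,"claw":0.1},{"twist":-0.1136,"claw":0.1},{"twist":-0.1136,"claw":0.1},{"twist":-0.1136,"claw":0.1},{"twist":-0.1136,"claw":0.1},{"twist":-0.1136,"claw":0.1},{"claw":0.1},{"claw":0.1}]}}

```text
validation failed for argument at $.se...
```

Run:
```python
from h import *
plan(J(-.110,.0015,.056),112.6)
```

```text
t 1.2 tcp [0.2536 0.5985 0.2267] w 1.002 gf 0.0 F [ 0.74  0.59 -0.35] M [ 0.006 -0.051 -0.074]
q [-0.907  0.501 -0.427  1.55   0.221  1.138 -0.21 ] toolyaw 67.04 jigpos [-0.0612  0.7258  0.2267] shift(tool) [-0.483  -0.5419  0.1707] twist -0.7952
```

Emit:
{"api": "send_rows", "payload": {"series": [{"tx":-0.0243,"ty":-0.0271,"tz":0,"twist":0,"claw":0.1},{"tx":-0.0243,"ty":-0.0271,"tz":0,"twist":0,"claw":0.1},{"tx":-0.0243,"ty":-0.0271,"tz":0,"twist":0,"claw":0.1},{"tx":-0.0243,"ty":-0.0271,"tz":0,"twist":0,"claw":0.1},{"tx":-0.0243,"ty":-0.0271,"tz":0,"twist":0,"claw":0.1},{"tx":-0.0243,"ty":-0.0271,"tz":0,"twist":0,"claw":0.1},{"tx":-0.0243,"ty":-0.0271,"tz":0,"twist":0,"claw":0.1},{"tx":-0.0243,"ty":-0.0271,"tz":0,"twist":0,"claw":0.1},{"tx":-0.0243,"ty":-0.0271,"tz":0,"twist":0,"claw":0.1},{"tx":-0.0243,"ty":-0.0271,"tz":0,"twist":0,"claw":0.1}], "force": 20}}

```text
t: 2.03
tcp_pos: [0.3719, 0.2525, 0.227]
tcp_rot: [0.0, 0.199, 0.98, 0.0]
ft_force: [0.6, -0.5, 0.1]
width: 0.552
gripper_force: 0.0
```

Emit:
{"api": "send_rows", "payload": {"series": [{"tx":-0.0243,"ty":-0.0271,"tz":0,"twist":0,"claw":0.1},{"tx":-0.0243,"ty":-0.0271,"tz":0,"twist":0,"claw":0.1},{"tx":-0.0243,"ty":-0.0271,"tz":0,"twist":0,"claw":0.1},{"tx":-0.0243,"ty":-0.0271,"tz":0,"twist":0,"claw":0.1},{"tx":-0.0243,"ty":-0.0271,"tz":0,"twist":0,"claw":0.1},{"tx":-0.0243,"ty":-0.0271,"tz":0,"twist":0,"claw":0.1},{"tx":-0.0243,"ty":-0.0271,"tz":0,"twist":0,"claw":0.1},{"tx":-0.0243,"ty":-0.0271,"tz":0,"twist":0,"claw":0.1},{"tx":-0.0243,"ty":-0.0271,"tz":0,"twist":0,"claw":0.1},{"tx":-0.0243,"ty":-0.0271,"tz":0,"twist":0,"claw":0.1}]}}

```text
t: 2.87
tcp_pos: [0.49, -0.0919, 0.2271]
tcp_rot: [0.0, 0.199, 0.98, 0.0]
ft_force: [0.8, 0.7, 0.7]
width: 0.548
gripper_force: 0.0
```

Emit:
{"api": "send_rows", "payload": {"series": [{"tx":0,"ty":0,"tz":0,"twist":-0.1136,"claw":0.1},{"tx":0,"ty":0,"tz":0,"twist":-0.1136,"claw":0.1},{"tx":0,"ty":0,"tz":0,"twist":-0.1136,"claw":0.1},{"tx":0,"ty":0,"tz":0,"twist":-0.1136,"claw":0.1},{"tx":0,"ty":0,"tz":0,"twist":-0.1136,"claw":0.1},{"tx":0,"ty":0,"tz":0,"twist":-0.1136,"claw":0.1},{"tx":0,"ty":0,"tz":0,"twist":-0.1136,"claw":0.1},{"tx":0,"ty":0,"tz":0,"twist":0,"claw":0.1}]}}

```text
t: 3.53
tcp_pos: [0.4897, -0.0901, 0.2269]
tcp_rot: [0.0, -0.198, 0.98, -0.0]
ft_force: [0.5, -0.3, 0.7]
width: 0.55
gripper_force: 0.0
```

Run:
```python
from h import *
plan(J(-.110,.0015,.056),112.6)
```

```text
t 3.5333 tcp [ 0.4897 -0.0901  0.2269] w 0.55 gf 0.0 F [ 0.49 -0.34  0.72] M [ 0.052  0.026 -0.023]
q [ 0.199  0.2   -0.08   1.935  0.019  1.007  2.08 ] toolyaw 112.84 jigpos [-0.1078 -0.0007  0.2269] shift(tool) [0.0022 0.0022 0.1709] twist 0.0042
```

Emit:
{"api": "send_rows", "payload": {"series": [{"tx":0.001,"ty":0.001,"tz":0.024,"twist":0,"claw":0.1},{"tx":0.001,"ty":0.001,"tz":0.024,"twist":0,"claw":0.1},{"tx":0,"ty":0,"tz":0.024,"twist":0,"claw":0.1},{"tx":0,"ty":0,"tz":0.024,"twist":0,"claw":0.1},{"tx":0,"ty":0,"tz":0.024,"twist":0,"claw":0.1},{"tx":0,"ty":0,"tz":0.022,"twist":0,"claw":0.1},{"tx":0,"ty":0,"tz":0.015,"twist":0,"claw":0.1},{"tx":0,"ty":0,"tz":0.01,"twist":0,"claw":0.1},{"tx":0,"ty":0,"tz":0.004,"twist":0,"claw":0.1},{"tx":0,"ty":0,"tz":0,"twist":0,"claw":0.1}]}}

```text
t: 4.37
tcp_pos: [0.4866, -0.089, 0.0551]
tcp_rot: [-0.001, -0.195, 0.981, 0.0]
ft_force: [0.2, -0.9, -0.5]
width: 0.549
gripper_force: 0.0
```

Run:
```python
from h import *
plan(J(-.110,.0015,.056),112.6)
a=cams.camera("scene");b=cams.camera("top")
f=lambda i:cv2.convertScaleAbs(cv2.resize(i[:,:,::-1],(390,390),interpolation=cv2.INTER_CUBIC),alpha=1.8)
cv2.imwrite("pics/d.png",np.hstack([f(b[190:280,245:335]),f(a[130:220,150:240])]))
```

```text
t 4.3667 tcp [ 0.4866 -0.089   0.0551] w 0.549 gf 0.0 F [ 0.16 -0.86 -0.46] M [ 0.102  0.035 -0.029]
q [ 0.185  0.452 -0.069  2.067  0.052  0.625  2.044] toolyaw 112.52 jigpos [-0.1103  0.0015  0.0551] shift(tool) [-0.0003 -0.     -0.0009] twist -0.0015
```

View pics/d.png

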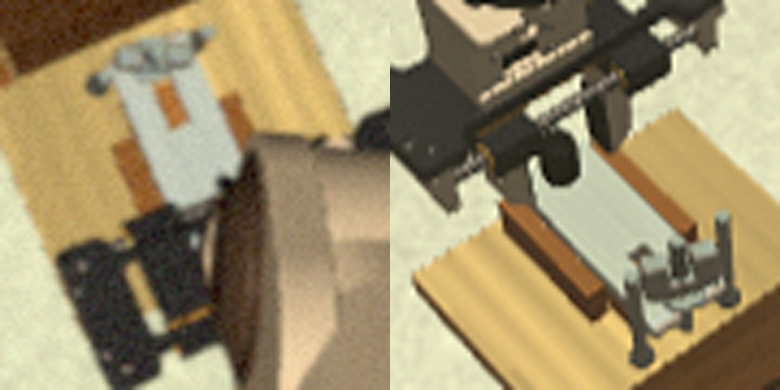

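The right pane shows the knob at (560,160) between the two fingers, at (520,180) and (610,110). I'll close on it.

Emit:
{"api": "send_rows", "payload": {"series": [{"tx":0,"ty":0,"tz":0,"twist":0,"claw":-1},{"tx":0,"ty":0,"tz":0,"twist":0,"claw":-1},{"tx":0,"ty":0,"tz":0,"twist":0,"claw":-1},{"tx":0,"ty":0,"tz":0,"twist":0,"claw":-1},{"tx":0,"ty":0,"tz":0,"twist":0,"claw":-1},{"tx":0,"ty":0,"tz":0,"twist":0,"claw":-1}], "force": 25}}

```text
t: 4.97
tcp_pos: [0.4872, -0.0892, 0.0561]
tcp_rot: [0.0, -0.196, 0.981, -0.0]
ft_force: [0.5, -1.1, 2.8]
width: 0.232
gripper_force: 25.0
```

Run:
```python
from h import *
plan(J(-.0735,0,.055),112.6)
```

```text
t 4.9667 tcp [ 0.4872 -0.0892  0.0561] w 0.232 gf 25.000391006469727 F [ 0.51 -1.09  2.79] M [ 0.071  0.138 -0.022]
q [ 0.185  0.451 -0.069  2.067  0.052  0.625  2.045] toolyaw 112.59 jigpos [-0.1098  0.0011  0.0561] shift(tool) [-0.0363 -0.0011  0.0011] twist -0.0001
```

Emit:
{"api": "send_rows", "payload": {"series": [{"tx":-0.003,"ty":0,"tz":0,"twist":0,"claw":-1},{"tx":-0.005,"ty":0,"tz":0,"twist":0,"claw":-1},{"tx":-0.005,"ty":0,"tz":0,"twist":0,"claw":-1},{"tx":-0.005,"ty":0,"tz":0,"twist":0,"claw":-1},{"tx":-0.005,"ty":0,"tz":0,"twist":0,"claw":-1},{"tx":-0.004,"ty":0,"tz":0,"twist":0,"claw":-1},{"tx":-0.002,"ty":0,"tz":0,"twist":0,"claw":-1}]}}

```text
t: 5.55
tcp_pos: [0.5126, -0.0789, 0.056]
tcp_rot: [-0.001, -0.196, 0.981, -0.0]
ft_force: [-5.9, -2.6, 10.0]
width: 0.234
gripper_force: 25.0
```

Emit:
{"api": "send_rows", "payload": {"series": [{"tx":-0.001,"ty":0,"tz":0,"twist":0,"claw":-1},{"tx":-0.001,"ty":0,"tz":0,"twist":0,"claw":-1}]}}

```text
t: 5.72
tcp_pos: [0.5137, -0.0785, 0.056]
tcp_rot: [-0.002, -0.195, 0.981, -0.0]
ft_force: [-7.1, -2.3, 11.7]
width: 0.235
gripper_force: 25.0
```

Emit:
{"api": "send_rows", "payload": {"series": [{"tx":-0.001,"ty":0,"tz":0,"twist":0,"claw":-1},{"tx":-0.001,"ty":0,"tz":0,"twist":0,"claw":-1}]}}

```text
t: 5.88
tcp_pos: [0.5155, -0.0778, 0.056]
tcp_rot: [-0.002, -0.195, 0.981, -0.0]
ft_force: [-6.9, -2.8, 10.6]
width: 0.233
gripper_force: 25.0
```

Run:
```python
from h import *
plan(J(-.0735,0,.055),112.6)
```

```text
t 5.8833 tcp [ 0.5155 -0.0778  0.056 ] w 0.233 gf 25.001863539218903 F [-6.88 -2.81 10.58] M [-0.542  1.385 -0.079]
q [ 0.153  0.487 -0.068  2.001  0.054  0.659  2.013] toolyaw 112.53 jigpos [-0.0793  0.0008  0.056 ] shift(tool) [-0.0058 -0.0008  0.001 ] twist -0.0012
```

Emit:
{"api": "send_rows", "payload": {"series": [{"tx":-0.001,"ty":0,"tz":0,"twist":0,"claw":-1},{"tx":-0.001,"ty":0,"tz":0,"twist":0,"claw":-1},{"tx":0,"ty":0,"tz":0,"twist":0,"claw":-1}]}}

```text
t: 6.13
tcp_pos: [0.5177, -0.0769, 0.056]
tcp_rot: [-0.002, -0.195, 0.981, -0.0]
ft_force: [-4.7, -2.7, 9.3]
width: 0.231
gripper_force: 25.0
```

Emit:
{"api": "send_rows", "payload": {"series": [{"tx":-0.001,"ty":0,"tz":0,"twist":0,"claw":-1},{"tx":-0.001,"ty":0,"tz":0,"twist":0,"claw":-1},{"tx":0,"ty":0,"tz":0,"twist":0,"claw":-1}]}}

```text
t: 6.38
tcp_pos: [0.5196, -0.0761, 0.056]
tcp_rot: [-0.002, -0.195, 0.981, -0.0]
ft_force: [-5.8, -1.7, 9.5]
width: 0.235
gripper_force: 25.0
```

Emit:
{"api": "send_rows", "payload": {"series": [{"tx":-0.001,"ty":0,"tz":0,"twist":0,"claw":-1},{"tx":-0.001,"ty":0,"tz":0,"twist":0,"claw":-1},{"tx":0,"ty":0,"tz":0,"twist":0,"claw":-1}]}}

```text
t: 6.63
tcp_pos: [0.5209, -0.0755, 0.056]
tcp_rot: [-0.002, -0.195, 0.981, -0.0]
ft_force: [-6.3, -2.5, 11.6]
width: 0.23
gripper_force: 25.0
```

Emit:
{"api": "send_rows", "payload": {"series": [{"tx":-0.001,"ty":0,"tz":0,"twist":0,"claw":-1},{"tx":-0.001,"ty":0,"tz":0,"twist":0,"claw":-1},{"tx":0,"ty":0,"tz":0,"twist":0,"claw":-1}]}}

```text
t: 6.88
tcp_pos: [0.5209, -0.0755, 0.056]
tcp_rot: [-0.004, -0.195, 0.981, -0.0]
ft_force: [-11.7, -4.7, 15.7]
width: 0.23
gripper_force: 25.0
```

Emit:
{"api": "send_rows", "payload": {"series": [{"tx":-0.001,"ty":0,"tz":0,"twist":0,"claw":-1},{"tx":-0.001,"ty":0,"tz":0,"twist":0,"claw":-1},{"tx":0,"ty":0,"tz":0,"twist":0,"claw":-1}]}}

```text
t: 7.13
tcp_pos: [0.521, -0.0755, 0.0559]
tcp_rot: [-0.006, -0.195, 0.981, -0.0]
ft_force: [-15.9, -4.7, 20.8]
width: 0.236
gripper_force: 25.0
```

Run:
```python
from h import *
plan(J(-.0735,0,.055),112.6)
```

```text
t 7.1333 tcp [ 0.521  -0.0755  0.0559] w 0.236 gf 25.012342929840088 F [-15.87  -4.74  20.83] M [-1.113  3.471  0.017]
q [ 0.144  0.497 -0.066  1.983  0.056  0.674  2.005] toolyaw 112.45 jigpos [-0.0734  0.0007  0.0559] shift(tool) [ 0.0001 -0.0007  0.0009] twist -0.0025
```

Contact at knob jig x = -73.4 mm shows the strap is home. I'll take the load off, release the knob and lift.

Emit:
{"api": "send_rows", "payload": {"series": [{"tx":0.0015,"ty":0,"tz":0,"twist":0,"claw":-1},{"tx":0.0015,"ty":0,"tz":0,"twist":0,"claw":-1},{"tx":0,"ty":0,"tz":0,"twist":0,"claw":0},{"tx":0,"ty":0,"tz":0,"twist":0,"claw":0},{"tx":0,"ty":0,"tz":0,"twist":0,"claw":0},{"tx":0,"ty":0,"tz":0,"twist":0,"claw":0},{"tx":0,"ty":0,"tz":-0.02,"twist":0,"claw":0},{"tx":0,"ty":0,"tz":-0.03,"twist":0,"claw":0},{"tx":0,"ty":0,"tz":-0.025,"twist":0,"claw":0},{"tx":0,"ty":0,"tz":0,"twist":0,"claw":0}]}}

```text
t: 7.97
tcp_pos: [0.5278, -0.0738, 0.1354]
tcp_rot: [0.004, -0.196, 0.981, -0.001]
ft_force: [1.0, -0.9, 0.7]
width: 0.497
gripper_force: 0.0
```

Run:
```python
from h import *
plan(J(0,0,.13),4)
a=cams.camera("scene");b=cams.camera("top")
f=lambda i:cv2.convertScaleAbs(cv2.resize(i[:,:,::-1],(390,390),interpolation=cv2.INTER_CUBIC),alpha=1.8)
cv2.imwrite("pics/e.png",np.hstack([f(b[170:235,245:310]),f(a[160:225,175:240])]))
```

```text
t 7.9667 tcp [ 0.5278 -0.0738  0.1354] w 0.497 gf 0.0 F [ 0.97 -0.88  0.67] M [ 0.091 -0.062 -0.011]
q [ 0.153  0.372 -0.078  1.943  0.039  0.82   2.02 ] toolyaw 112.62 jigpos [-0.0664 -0.0003  0.1354] shift(tool) [-0.0664  0.0003  0.0059] twist -1.2458
```

View pics/e.png

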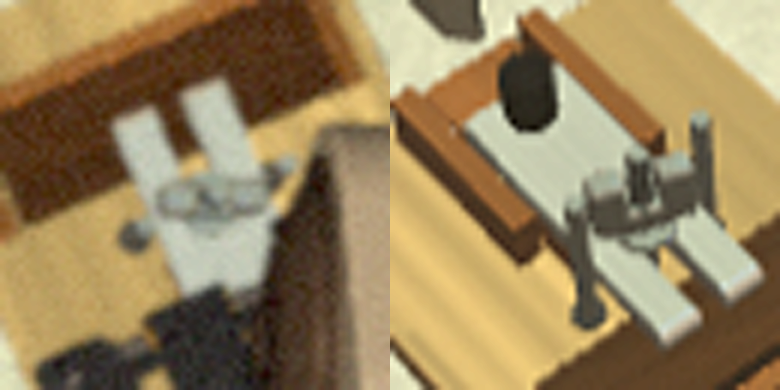

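The strap is home with its prongs over the blank. In the left pane the wings lie almost level, from (160,198) to (270,198), so they point at about 90° in world axes, 68° from the jig's x axis. First I'll pinch the 12 mm faces with the closing line at about 1° world.

Emit:
{"api": "send_rows", "payload": {"series": [{"tx":-0.0166,"ty":0,"tz":0,"twist":0,"claw":0},{"tx":-0.0166,"ty":0,"tz":0,"twist":0,"claw":0},{"tx":-0.0166,"ty":0,"tz":0,"twist":0,"claw":0},{"tx":-0.0166,"ty":0,"tz":0,"twist":0,"claw":0},{"tx":0,"ty":0,"tz":0,"twist":0.122,"claw":0},{"tx":0,"ty":0,"tz":0,"twist":0.122,"claw":0},{"tx":0,"ty":0,"tz":0,"twist":0.122,"claw":0},{"tx":0,"ty":0,"tz":0,"twist":0.122,"claw":0},{"tx":0,"ty":0,"tz":0,"twist":0.122,"claw":0},{"tx":0,"ty":0,"tz":0,"twist":0.122,"claw":0},{"tx":0,"ty":0,"tz":0,"twist":0.122,"claw":0},{"tx":0,"ty":0,"tz":0,"twist":0.122,"claw":0}]}}

```text
t: 9.07
tcp_pos: [0.584, -0.048, 0.1287]
tcp_rot: [-0.002, 0.289, 0.957, -0.001]
ft_force: [-0.3, -0.3, 0.8]
width: 0.497
gripper_force: 0.0
```

Emit:
{"api": "send_rows", "payload": {"series": [{"tx":0,"ty":0,"tz":0,"twist":0.122,"claw":0},{"tx":0,"ty":0,"tz":0,"twist":0.122,"claw":0},{"tx":0,"ty":0,"tz":0,"twist":0.122,"claw":0},{"tx":0,"ty":0,"tz":0,"twist":0.122,"claw":0},{"tx":0,"ty":0,"tz":0,"twist":0.122,"claw":0},{"tx":0,"ty":0,"tz":0,"twist":0.122,"claw":0},{"tx":0,"ty":0,"tz":0,"twist":0.122,"claw":0},{"tx":0,"ty":0,"tz":0,"twist":0.122,"claw":0},{"tx":0,"ty":0,"tz":0,"twist":0,"claw":0}]}}

```text
t: 9.82
tcp_pos: [0.5841, -0.0479, 0.1289]
tcp_rot: [-0.001, 0.704, 0.71, -0.001]
ft_force: [0.3, -0.4, -0.3]
width: 0.498
gripper_force: 0.0
```

Run:
```python
from h import *
plan(J(0,0,.060),1)
```

```text
t 9.8167 tcp [ 0.5841 -0.0479  0.1289] w 0.498 gf 0.0 F [ 0.33 -0.36 -0.28] M [-0.124 -0.024  0.006]
q [-0.246  0.489  0.364  1.818 -0.218  0.876  0.23 ] toolyaw 0.54 jigpos [-0.0045  0.0019  0.1289] shift(tool) [-0.0001  0.0051  0.0688] twist -0.0081
```

Emit:
{"api": "send_rows", "payload": {"series": [{"tx":0,"ty":0.004,"tz":0.012,"twist":0,"claw":0},{"tx":0,"ty":0,"tz":0.016,"twist":0,"claw":0},{"tx":0,"ty":0,"tz":0.016,"twist":0,"claw":0},{"tx":0,"ty":0,"tz":0.014,"twist":0,"claw":0},{"tx":0,"ty":0,"tz":0.009,"twist":0,"claw":0},{"tx":0,"ty":0,"tz":0,"twist":0,"claw":0}], "force": 15}}

```text
t: 10.32
tcp_pos: [0.587, -0.048, 0.0604]
tcp_rot: [-0.002, 0.702, 0.713, -0.002]
ft_force: [0.2, -0.4, 0.3]
width: 0.501
gripper_force: 0.0
```

Run:
```python
from h import *
plan(J(0,0,.060),1)
a=cams.camera("scene")
f=lambda i:cv2.convertScaleAbs(cv2.resize(i[:,:,::-1],(585,585),interpolation=cv2.INTER_CUBIC),alpha=1.8)
cv2.imwrite("pics/f.png",f(a[155:230,175:250]))
```

```text
t 10.3167 tcp [ 0.587  -0.048   0.0604] w 0.501 gf 0.0 F [ 0.25 -0.44  0.29] M [-0.057  0.069  0.044]
q [-0.213  0.592  0.326  1.841 -0.263  0.756  0.271] toolyaw 0.89 jigpos [-0.0019  0.0008  0.0604] shift(tool) [-0.      0.002   0.0004] twist -0.0018
```

View pics/f.png

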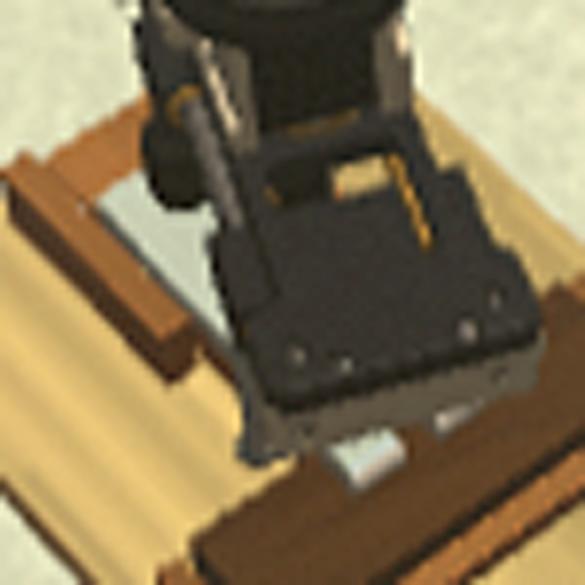

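The gripper hides the nut (only the prong tips at (365,460) show), so I'll close and read the width and force.

Emit:
{"api": "send_rows", "payload": {"series": [{"tx":0,"ty":0,"tz":0,"twist":0,"claw":-1},{"tx":0,"ty":0,"tz":0,"twist":0,"claw":-1},{"tx":0,"ty":0,"tz":0,"twist":0,"claw":-1},{"tx":0,"ty":0,"tz":0,"twist":0,"claw":-1},{"tx":0,"ty":0,"tz":0,"twist":0,"claw":-1},{"tx":0,"ty":0,"tz":0,"twist":0,"claw":-1},{"tx":0,"ty":0,"tz":0,"twist":0,"claw":-1},{"tx":0,"ty":0,"tz":0,"twist":0,"claw":-1}], "force": 20}}

```text
t: 11.03
tcp_pos: [0.5879, -0.0481, 0.064]
tcp_rot: [-0.001, 0.702, 0.712, -0.001]
ft_force: [-3.8, 0.3, 4.0]
width: 0.129
gripper_force: 20.0
```

Run:
```python
from h import *
plan(J(0,0,.060),1)
```

```text
t 11.0333 tcp [ 0.5879 -0.0481  0.064 ] w 0.129 gf 20.00055581331253 F [-3.84  0.28  4.  ] M [-0.068  1.013  0.01 ]
q [-0.215  0.587  0.328  1.84  -0.263  0.76   0.268] toolyaw 0.76 jigpos [-0.0011  0.0004  0.064 ] shift(tool) [0.0001 0.0011 0.004 ] twist -0.0042
```

Gripped at 12 mm width. I'll make the first clockwise stroke to about -46° from the jig's x axis.

Emit:
{"api": "send_rows", "payload": {"series": [{"tx":0,"ty":0,"tz":-0.002,"twist":0.07,"claw":-1},{"tx":0,"ty":0,"tz":0,"twist":0.09,"claw":-1},{"tx":0,"ty":0,"tz":0,"twist":0.09,"claw":-1},{"tx":0,"ty":0,"tz":0,"twist":0.09,"claw":-1},{"tx":0,"ty":0,"tz":0,"twist":0.09,"claw":-1},{"tx":0,"ty":0,"tz":0,"twist":0,"claw":-1}]}}

```text
t: 11.53
tcp_pos: [0.5878, -0.048, 0.0641]
tcp_rot: [-0.0, 0.839, 0.544, -0.001]
ft_force: [1.5, -0.8, -11.9]
width: 0.129
gripper_force: 20.0
```

Run:
```python
from h import *
plan(J(0,0,.060),22.6+46)
```

```text
t 11.5333 tcp [ 0.5878 -0.048   0.0641] w 0.129 gf 19.999930411577225 F [  1.49  -0.82 -11.9 ] M [-0.278 -0.22  -0.016]
q [-0.296  0.605  0.437  1.843 -0.35   0.774 -0.092] toolyaw -24.04 jigpos [-0.0011  0.0004  0.0641] shift(tool) [0.0005 0.0011 0.0041] twist 1.5247
```

Emit:
{"api": "send_rows", "payload": {"series": [{"tx":0,"ty":0,"tz":0.001,"twist":0,"claw":0.3},{"tx":0,"ty":0,"tz":0,"twist":0,"claw":0.3},{"tx":0,"ty":0,"tz":0,"twist":0,"claw":0.3},{"tx":0,"ty":0,"tz":0,"twist":0,"claw":0.3},{"tx":0,"ty":0,"tz":0,"twist":-0.12,"claw":0.3},{"tx":0,"ty":0,"tz":0,"twist":-0.12,"claw":0.3},{"tx":0,"ty":0,"tz":0,"twist":-0.12,"claw":0.3},{"tx":0,"ty":0,"tz":0,"twist":-0.12,"claw":0.3},{"tx":0,"ty":0,"tz":0,"twist":-0.12,"claw":0.3},{"tx":0,"ty":0,"tz":0,"twist":-0.12,"claw":0.3},{"tx":0,"ty":0,"tz":0,"twist":-0.12,"claw":0.3}]}}

```text
t: 12.45
tcp_pos: [0.5898, -0.0483, 0.0655]
tcp_rot: [0.001, 0.54, 0.842, 0.0]
ft_force: [0.0, 0.4, -0.2]
width: 0.649
gripper_force: 0.0
```

Emit:
{"api": "send_rows", "payload": {"series": [{"tx":0,"ty":0,"tz":0,"twist":-0.12,"claw":0.3},{"tx":0,"ty":0,"tz":0,"twist":-0.12,"claw":0.3},{"tx":0,"ty":0,"tz":0,"twist":-0.12,"claw":0.3},{"tx":0,"ty":0,"tz":0,"twist":-0.12,"claw":0.3},{"tx":0,"ty":0,"tz":0,"twist":-0.12,"claw":0.3},{"tx":0,"ty":0,"tz":0,"twist":-0.12,"claw":0.3},{"tx":0,"ty":0,"tz":0,"twist":0,"claw":0.3}]}}

```text
t: 13.03
tcp_pos: [0.5898, -0.0486, 0.0654]
tcp_rot: [0.001, 0.21, 0.978, 0.0]
ft_force: [-0.4, 0.5, -0.5]
width: 0.648
gripper_force: 0.0
```

Run:
```python
from h import *
plan([.5878,-.048,.061],66)
```

```text
t 13.0333 tcp [ 0.5898 -0.0486  0.0654] w 0.648 gf 0.0 F [-0.38  0.51 -0.48] M [ 0.026 -0.015 -0.006]
q [ 0.002  0.564  0.045  1.83  -0.036  0.747  1.214] toolyaw 65.75 jigpos [ 0.0005 -0.0008  0.0654] shift(tool) [ 0.002  -0.0003  0.0044] twist -0.0044
```

Emit:
{"api": "send_rows", "payload": {"series": [{"tx":0.0015,"ty":0,"tz":0.003,"twist":0,"claw":0.3},{"tx":0,"ty":0,"tz":0,"twist":0,"claw":-1},{"tx":0,"ty":0,"tz":0,"twist":0,"claw":-1},{"tx":0,"ty":0,"tz":0,"twist":0,"claw":-1},{"tx":0,"ty":0,"tz":0,"twist":0,"claw":-1},{"tx":0,"ty":0,"tz":0,"twist":0,"claw":-1}], "force": 40}}

```text
t: 13.53
tcp_pos: [0.5876, -0.0479, 0.0617]
tcp_rot: [-0.0, 0.213, 0.977, -0.0]
ft_force: [-0.6, -0.5, 1.0]
width: 0.455
gripper_force: 40.0
```

Run:
```python
from h import *
plan([.5878,-.048,.061],-22.4)
```

```text
t 13.5333 tcp [ 0.5876 -0.0479  0.0617] w 0.455 gf 39.995840191841125 F [-0.55 -0.47  1.01] M [-0.209  0.294 -0.015]
q [-1.000e-03  5.670e-01  4.700e-02  1.836e+00 -3.700e-02  7.400e-01
  1.209e+00] toolyaw 65.46 jigpos [-0.0013  0.0006  0.0617] shift(tool) [-0.0002 -0.      0.0007] twist 1.5335
```

Emit:
{"api": "send_rows", "payload": {"series": [{"tx":0,"ty":0,"tz":0,"twist":0.1,"claw":-1},{"tx":0,"ty":0,"tz":0,"twist":0.12,"claw":-1},{"tx":0,"ty":0,"tz":0,"twist":0.12,"claw":-1},{"tx":0,"ty":0,"tz":0.0003,"twist":0.12,"claw":-1},{"tx":0,"ty":0,"tz":0,"twist":0.12,"claw":-1},{"tx":0,"ty":0,"tz":0,"twist":0.12,"claw":-1}]}}

```text
t: 14.03
tcp_pos: [0.5878, -0.0478, 0.0615]
tcp_rot: [0.0, 0.537, 0.844, -0.0]
ft_force: [-0.8, -0.5, -0.0]
width: 0.455
gripper_force: 40.0
```

Run:
```python
from h import *
plan([.5878,-.048,.061],-22.4)
```

```text
t 14.0333 tcp [ 0.5878 -0.0478  0.0615] w 0.455 gf 39.98741626739502 F [-0.76 -0.5  -0.03] M [-0.335  0.148 -0.023]
q [-0.136  0.577  0.223  1.841 -0.178  0.743  0.621] toolyaw 25.03 jigpos [-0.0011  0.0006  0.0615] shift(tool) [-0.0002 -0.      0.0005] twist 0.8277
```

Emit:
{"api": "send_rows", "payload": {"series": [{"tx":0,"ty":0,"tz":0,"twist":0.12,"claw":-1},{"tx":0,"ty":0,"tz":0,"twist":0.12,"claw":-1},{"tx":0,"ty":0,"tz":0,"twist":0.12,"claw":-1},{"tx":0,"ty":0,"tz":0.0003,"twist":0.12,"claw":-1},{"tx":0,"ty":0,"tz":0,"twist":0.12,"claw":-1},{"tx":0,"ty":0,"tz":0,"twist":0.12,"claw":-1},{"tx":0,"ty":0,"tz":0,"twist":0.12,"claw":-1}]}}

```text
t: 14.62
tcp_pos: [0.588, -0.0479, 0.0612]
tcp_rot: [0.0, 0.834, 0.551, -0.0]
ft_force: [-0.6, -1.5, 0.0]
width: 0.455
gripper_force: 40.0
```

Run:
```python
from h import *
plan([.5878,-.048,.061],-22.4)
```

```text
t 14.6167 tcp [ 0.588  -0.0479  0.0612] w 0.455 gf 39.98661696910858 F [-0.64 -1.49  0.01] M [-0.463  0.169  0.007]
q [-0.293  0.607  0.432  1.846 -0.352  0.764 -0.075] toolyaw -23.09 jigpos [-0.0009  0.0005  0.0612] shift(tool) [-0.0002 -0.0001  0.0002] twist -0.0121
```

Emit:
{"api": "send_rows", "payload": {"series": [{"tx":0,"ty":0,"tz":0,"twist":0,"claw":0.3},{"tx":0,"ty":0,"tz":0,"twist":0,"claw":0.3},{"tx":0,"ty":0,"tz":0,"twist":-0.12,"claw":0.3},{"tx":0,"ty":0,"tz":0,"twist":-0.12,"claw":0.3},{"tx":0,"ty":0,"tz":0,"twist":-0.12,"claw":0.3},{"tx":0,"ty":0,"tz":0,"twist":-0.12,"claw":0.3},{"tx":0,"ty":0,"tz":0,"twist":-0.12,"claw":0.3},{"tx":0,"ty":0,"tz":0,"twist":-0.12,"claw":0.3},{"tx":0,"ty":0,"tz":0,"twist":-0.12,"claw":0.3},{"tx":0,"ty":0,"tz":0,"twist":-0.12,"claw":0.3},{"tx":0,"ty":0,"tz":0,"twist":-0.12,"claw":0.3},{"tx":0,"ty":0,"tz":0,"twist":-0.12,"claw":0.3}]}}

```text
t: 15.62
tcp_pos: [0.5881, -0.0472, 0.0613]
tcp_rot: [0.0, 0.37, 0.929, 0.0]
ft_force: [0.5, -0.2, 0.7]
width: 0.647
gripper_force: 0.0
```

Emit:
{"api": "send_rows", "payload": {"series": [{"tx":0,"ty":0,"tz":0,"twist":-0.12,"claw":0.3},{"tx":0,"ty":0,"tz":0,"twist":-0.12,"claw":0.3},{"tx":0,"ty":0,"tz":0,"twist":-0.12,"claw":0.3},{"tx":0,"ty":0,"tz":0,"twist":0,"claw":-1},{"tx":0,"ty":0,"tz":0,"twist":0,"claw":-1},{"tx":0,"ty":0,"tz":0,"twist":0,"claw":-1},{"tx":0,"ty":0,"tz":0,"twist":0,"claw":-1},{"tx":0,"ty":0,"tz":0,"twist":0,"claw":-1},{"tx":0,"ty":0,"tz":0,"twist":0,"claw":-1},{"tx":0,"ty":0,"tz":0,"twist":0,"claw":-1},{"tx":0,"ty":0,"tz":0,"twist":0,"claw":-1}]}}

```text
t: 16.53
tcp_pos: [0.5876, -0.048, 0.0611]
tcp_rot: [-0.0, 0.203, 0.979, -0.0]
ft_force: [-0.0, 0.5, 2.8]
width: 0.127
gripper_force: 40.0
```

Run:
```python
from h import *
plan([.5878,-.048,.061],-22.4)
```

```text
t 16.5333 tcp [ 0.5876 -0.048   0.0611] w 0.127 gf 40.03366470336914 F [-0.01  0.49  2.75] M [ 0.524 -0.101  0.011]
q [ 0.004  0.568  0.041  1.836 -0.032  0.739  1.225] toolyaw 66.63 jigpos [-0.0013  0.0005  0.0611] shift(tool) [-0.0002  0.0001  0.0001] twist 1.5539
```

Next stroke, in two halves.

Emit:
{"api": "send_rows", "payload": {"series": [{"tx":0,"ty":0,"tz":0,"twist":0.1,"claw":-1},{"tx":0,"ty":0,"tz":0,"twist":0.12,"claw":-1},{"tx":0,"ty":0,"tz":0,"twist":0.12,"claw":-1},{"tx":0,"ty":0,"tz":0.0003,"twist":0.12,"claw":-1},{"tx":0,"ty":0,"tz":0,"twist":0.12,"claw":-1},{"tx":0,"ty":0,"tz":0,"twist":0.12,"claw":-1},{"tx":0,"ty":0,"tz":0,"twist":0.1,"claw":-1}]}}

```text
t: 17.12
tcp_pos: [0.5878, -0.0479, 0.0608]
tcp_rot: [0.0, 0.57, 0.821, -0.0]
ft_force: [-0.2, -0.3, -0.1]
width: 0.125
gripper_force: 40.0
```

Run:
```python
from h import *
plan([.5878,-.048,.061],-22.4)
```

```text
t 17.1167 tcp [ 0.5878 -0.0479  0.0608] w 0.125 gf 39.99671995639801 F [-0.19 -0.31 -0.1 ] M [-0.265  0.024  0.028]
q [-0.15   0.58   0.242  1.841 -0.194  0.743  0.554] toolyaw 20.45 jigpos [-0.0011  0.0006  0.0608] shift(tool) [-0.0001 -0.     -0.0002] twist 0.7479
```

Emit:
{"api": "send_rows", "payload": {"series": [{"tx":0,"ty":0,"tz":0,"twist":0.12,"claw":-1},{"tx":0,"ty":0,"tz":0,"twist":0.12,"claw":-1},{"tx":0,"ty":0,"tz":0,"twist":0.12,"claw":-1},{"tx":0,"ty":0,"tz":0.0003,"twist":0.12,"claw":-1},{"tx":0,"ty":0,"tz":0,"twist":0.12,"claw":-1},{"tx":0,"ty":0,"tz":0,"twist":0.14,"claw":-1}]}}

```text
refused, turn out of range in row 6
```

Run:
```python
from h import *
plan([.5878,-.048,.061],-22.4)
```

```text
t 17.1167 tcp [ 0.5878 -0.0479  0.0608] w 0.125 gf 39.99671995639801 F [-0.19 -0.31 -0.1 ] M [-0.265  0.024  0.028]
q [-0.15   0.58   0.242  1.841 -0.194  0.743  0.554] toolyaw 20.45 jigpos [-0.0011  0.0006  0.0608] shift(tool) [-0.0001 -0.     -0.0002] twist 0.7479
```

Emit:
{"api": "send_rows", "payload": {"series": [{"tx":0,"ty":0,"tz":0,"twist":0.12,"claw":-1},{"tx":0,"ty":0,"tz":0,"twist":0.12,"claw":-1},{"tx":0,"ty":0,"tz":0,"twist":0.12,"claw":-1},{"tx":0,"ty":0,"tz":0.0003,"twist":0.12,"claw":-1},{"tx":0,"ty":0,"tz":0,"twist":0.12,"claw":-1},{"tx":0,"ty":0,"tz":0,"twist":0.12,"claw":-1}]}}

```text
t: 17.62
tcp_pos: [0.5879, -0.0479, 0.0607]
tcp_rot: [0.0, 0.823, 0.568, -0.0]
ft_force: [-0.0, -1.5, -0.3]
width: 0.127
gripper_force: 40.0
```

Run:
```python
from h import *
plan([.5878,-.048,.061],-22.4)
```

```text
t 17.6167 tcp [ 0.5879 -0.0479  0.0607] w 0.127 gf 39.995296597480774 F [-0.   -1.46 -0.3 ] M [-0.358  0.141  0.08 ]
q [-0.285  0.606  0.421  1.846 -0.343  0.761 -0.042] toolyaw -20.79 jigpos [-0.0009  0.0005  0.0607] shift(tool) [-0.0001 -0.0001 -0.0003] twist 0.0282
```

Emit:
{"api": "send_rows", "payload": {"series": [{"tx":0,"ty":0,"tz":0,"twist":0,"claw":0.3},{"tx":0,"ty":0,"tz":0,"twist":0,"claw":0.3},{"tx":0,"ty":0,"tz":0,"twist":0,"claw":0.3},{"tx":0,"ty":0,"tz":0,"twist":0,"claw":0.3},{"tx":0,"ty":0,"tz":0,"twist":-0.12,"claw":0.3},{"tx":0,"ty":0,"tz":0,"twist":-0.12,"claw":0.3},{"tx":0,"ty":0,"tz":0,"twist":-0.12,"claw":0.3},{"tx":0,"ty":0,"tz":0,"twist":-0.12,"claw":0.3},{"tx":0,"ty":0,"tz":0,"twist":-0.12,"claw":0.3},{"tx":0,"ty":0,"tz":0,"twist":-0.12,"claw":0.3},{"tx":0,"ty":0,"tz":0,"twist":-0.12,"claw":0.3},{"tx":0,"ty":0,"tz":0,"twist":-0.12,"claw":0.3}]}}

```text
t: 18.62
tcp_pos: [0.5879, -0.0476, 0.0606]
tcp_rot: [0.0, 0.462, 0.887, 0.0]
ft_force: [0.0, 0.2, -0.2]
width: 0.65
gripper_force: 0.0
```

Emit:
{"api": "send_rows", "payload": {"series": [{"tx":0,"ty":0,"tz":0,"twist":-0.12,"claw":0.3},{"tx":0,"ty":0,"tz":0,"twist":-0.12,"claw":0.3},{"tx":0,"ty":0,"tz":0,"twist":-0.12,"claw":0.3},{"tx":0,"ty":0,"tz":0,"twist":-0.12,"claw":0.3},{"tx":0,"ty":0,"tz":0,"twist":-0.12,"claw":0.3},{"tx":0,"ty":0,"tz":0,"twist":0,"claw":0.3},{"tx":0,"ty":0,"tz":0,"twist":0,"claw":-1},{"tx":0,"ty":0,"tz":0,"twist":0,"claw":-1},{"tx":0,"ty":0,"tz":0,"twist":0,"claw":-1},{"tx":0,"ty":0,"tz":0,"twist":0,"claw":-1},{"tx":0,"ty":0,"tz":0,"twist":0,"claw":-1},{"tx":0,"ty":0,"tz":0,"twist":0,"claw":-1}]}}

```text
t: 19.62
tcp_pos: [0.5877, -0.048, 0.0606]
tcp_rot: [-0.0, 0.183, 0.983, -0.0]
ft_force: [-2.1, -2.3, 1.2]
width: 0.453
gripper_force: 40.0
```

Run:
```python
from h import *
plan([.5878,-.048,.061],-22.4)
```

```text
t 19.6167 tcp [ 0.5877 -0.048   0.0606] w 0.453 gf 39.99854564666748 F [-2.08 -2.26  1.18] M [-0.326  0.191  0.044]
q [ 0.012  0.569  0.03   1.836 -0.023  0.738  1.257] toolyaw 68.89 jigpos [-0.0012  0.0005  0.0606] shift(tool) [-0.0001  0.     -0.0004] twist -1.5483
```

Emit:
{"api": "send_rows", "payload": {"series": [{"tx":0,"ty":0,"tz":0,"twist":0.1,"claw":-1},{"tx":0,"ty":0,"tz":0,"twist":0.1,"claw":-1},{"tx":0,"ty":0,"tz":0,"twist":0.1,"claw":-1},{"tx":0,"ty":0,"tz":0.0002,"twist":0.1,"claw":-1}]}}

```text
t: 19.95
tcp_pos: [0.5878, -0.0479, 0.0605]
tcp_rot: [0.0, 0.377, 0.926, -0.0]
ft_force: [-2.0, -2.2, 4.2]
width: 0.456
gripper_force: 40.0
```

Run:
```python
from h import *
plan([.5878,-.048,.061],-22.4)
```

```text
t 19.95 tcp [ 0.5878 -0.0479  0.0605] w 0.456 gf 39.994820952415466 F [-1.96 -2.18  4.23] M [-0.374  0.409  0.137]
q [-0.065  0.572  0.13   1.838 -0.104  0.738  0.92 ] toolyaw 45.73 jigpos [-0.0011  0.0005  0.0605] shift(tool) [-0.0001 -0.     -0.0005] twist 1.1891
```

Emit:
{"api": "send_rows", "payload": {"series": [{"tx":0,"ty":0,"tz":0,"twist":0.1,"claw":-1},{"tx":0,"ty":0,"tz":0,"twist":0.1,"claw":-1},{"tx":0,"ty":0,"tz":0,"twist":0.1,"claw":-1}]}}

```text
t: 20.2
tcp_pos: [0.5878, -0.0479, 0.0605]
tcp_rot: [0.0, 0.511, 0.86, -0.0]
ft_force: [-2.5, -2.0, 2.0]
width: 0.457
gripper_force: 40.0
```

Run:
```python
from h import *
plan([.5878,-.048,.061],-22.4)
```

```text
t 20.2 tcp [ 0.5878 -0.0479  0.0605] w 0.457 gf 39.99398052692413 F [-2.52 -2.02  1.98] M [-0.504  0.331  0.262]
q [-0.122  0.577  0.205  1.841 -0.165  0.741  0.671] toolyaw 28.56 jigpos [-0.001   0.0005  0.0605] shift(tool) [-0.0001 -0.0001 -0.0005] twist 0.8894
```

Contact has begun. The moment of 0.26 N m puts the nut about 0.9 rad past first contact, so I'll add a little more and let it settle.

Emit:
{"api": "send_rows", "payload": {"series": [{"tx":0,"ty":0,"tz":0,"twist":0.06,"claw":-1},{"tx":0,"ty":0,"tz":0,"twist":0.06,"claw":-1}]}}

```text
t: 20.37
tcp_pos: [0.5878, -0.0479, 0.0605]
tcp_rot: [0.0, 0.561, 0.828, -0.0]
ft_force: [-0.9, -1.5, 1.4]
width: 0.454
gripper_force: 40.0
```

Run:
```python
from h import *
plan([.5878,-.048,.061],-22.4)
```

```text
t 20.3667 tcp [ 0.5878 -0.0479  0.0605] w 0.454 gf 39.99752461910248 F [-0.86 -1.54  1.4 ] M [-0.515  0.314  0.224]
q [-0.145  0.58   0.235  1.841 -0.189  0.742  0.573] toolyaw 21.8 jigpos [-0.0011  0.0006  0.0605] shift(tool) [-0.0001 -0.     -0.0005] twist 0.7714
```

Emit:
{"api": "send_rows", "payload": {"series": [{"tx":0,"ty":0,"tz":0,"twist":0,"claw":-1},{"tx":0,"ty":0,"tz":0,"twist":0,"claw":-1},{"tx":0,"ty":0,"tz":0,"twist":0,"claw":-1}]}}

```text
t: 20.62
tcp_pos: [0.5878, -0.0479, 0.0605]
tcp_rot: [0.0, 0.559, 0.829, -0.0]
ft_force: [-1.3, -1.4, 2.8]
width: 0.453
gripper_force: 40.0
```

Run:
```python
from h import *
plan([.5878,-.048,.061],-22.4)
```

```text
t 20.6167 tcp [ 0.5878 -0.0479  0.0605] w 0.453 gf 40.00168204307556 F [-1.3  -1.4   2.79] M [-0.57   0.392 -0.124]
q [-0.144  0.58   0.234  1.841 -0.188  0.742  0.577] toolyaw 22.02 jigpos [-0.001   0.0006  0.0605] shift(tool) [-0.0001 -0.0001 -0.0005] twist 0.7752
```

Emit:
{"api": "send_rows", "payload": {"series": [{"tx":0,"ty":0,"tz":0,"twist":0,"claw":0.25},{"tx":0,"ty":0,"tz":0,"twist":0,"claw":0.25},{"tx":0,"ty":0,"tz":0,"twist":0,"claw":0.25},{"tx":0,"ty":0,"tz":0,"twist":0,"claw":0.25},{"tx":0,"ty":0,"tz":-0.01,"twist":0,"claw":0.25},{"tx":0,"ty":0,"tz":-0.02,"twist":0,"claw":0.25},{"tx":0,"ty":0,"tz":-0.03,"twist":0,"claw":0.25},{"tx":0,"ty":0,"tz":-0.03,"twist":0,"claw":0.25},{"tx":0,"ty":0,"tz":-0.03,"twist":0,"claw":0.25},{"tx":0,"ty":0,"tz":-0.03,"twist":0,"claw":0.25},{"tx":0,"ty":0,"tz":0,"twist":0,"claw":0.25}]}}

```text
t: 21.53
tcp_pos: [0.592, -0.0479, 0.2178]
tcp_rot: [0.005, 0.56, 0.829, 0.003]
ft_force: [1.8, 0.3, 0.2]
width: 0.627
gripper_force: 0.0
```

Emit:
{"api": "send_rows", "payload": {"series": [{"tx":0,"ty":-0.03,"tz":0,"twist":0,"claw":0.25},{"tx":0,"ty":-0.03,"tz":0,"twist":0,"claw":0.25},{"tx":0,"ty":-0.03,"tz":0,"twist":0,"claw":0.25},{"tx":0,"ty":-0.03,"tz":0,"twist":0,"claw":0.25},{"tx":0,"ty":0,"tz":0,"twist":0,"claw":0.25},{"tx":0,"ty":0,"tz":0,"twist":0,"claw":0.25}]}}

```text
t: 22.03
tcp_pos: [0.4755, -0.093, 0.2109]
tcp_rot: [0.0, 0.56, 0.828, 0.0]
ft_force: [0.7, -0.5, 0.9]
width: 0.623
gripper_force: 0.0
```

Run:
```python
from h import *
st()
a=cams.camera("scene");b=cams.camera("top")
f=lambda i:cv2.convertScaleAbs(cv2.resize(i[:,:,::-1],(390,390),interpolation=cv2.INTER_CUBIC),alpha=1.8)
cv2.imwrite("pics/g.png",np.hstack([f(b[165:265,225:325]),f(a[140:240,150:250])]))
```

```text
t 22.0333 tcp [ 0.4755 -0.093   0.2109] w 0.623 gf 0.0 F [ 0.74 -0.45  0.86] M [-0.023  0.005  0.05 ]
```

View pics/g.png

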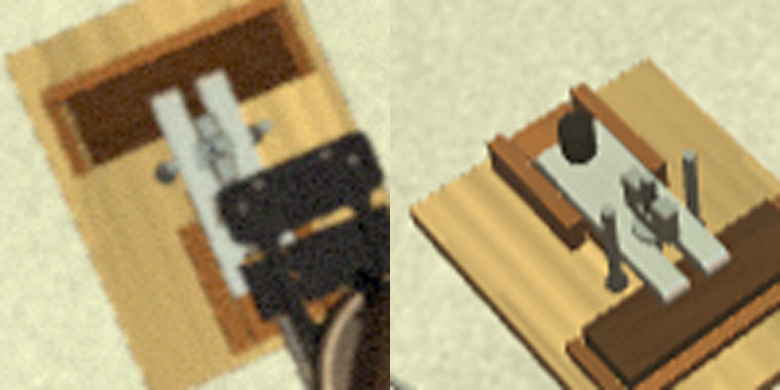

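The strap is home with its prongs on the blank (right pane, (680,290) and (715,260)). The wings lie along the jig's x axis at (650,205), the pins stand straight and the gripper is clear. I'm handing it in.

```bash
python3 -c "
from plant import arm
print(arm.finish_job())"
```

```text
the job is handed in; nothing more can be done
None
```

I handed the job in at about 22 s: strap home against the stud, nut about 1 rad past first contact (roughly 26 N, estimated from the turning moment since the clamp force can't be read directly), gripper clear of everything; no verdict was returned.

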